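# Jack up the comparator stand and hold it

## Task

The foot under one end of the dial comparator stand is to be changed, so jack that end up by its steel lifting lug: first lay the spare packing plate squarely on the equal plate that already lies under the lug, then stand the lever jack on the pile, square to it, with its round saddle right under the round lift pad of the lug (the big bolt head on the lug's free end marks it), and let go of it. Pump the jack's handle with full strokes, letting it come right up in between, until the lug's pad stands more than 12 mm higher than at rest: that takes two strokes and is reached only with the handle down, because the jack drops back to its last notch when the handle comes up. Finish while holding the handle down, with the stand's weight on the jack; do not shove the stand along the bench, and leave the jars, tools and filter about it alone.

Things in the scene. Friction and masses are not known exactly. Their poses are not given: they have to be found in the camera images.
- stand: dial comparator stand: dark granite base 180 x 130 x 40 mm on three 45 mm feet, post (to z 250 mm) and dial at the far end. Loose, 2 kg. Origin on the bench straight under the lift pad; x runs from there along the base (granite from x 36 to 216 mm). Lug: strap 36 wide, 6 thick, x -19 to 71, underside 87 mm up, bolt head to 98 mm
- lift_point (a point): centre of the lower face of the lift pad, a steel button 18 mm across and 4 mm thick under the lug's free end, below its big bolt head; 81 mm over the bench at rest
- stand_rear (a point): point on the bench between the two rear feet of the stand, on which it pivots as it is lifted (it may creep some mm)
- packer_low: grey metal packing plate 170 x 60 x 12 mm lying on the bench under the lug, loose, 0.32 kg. Origin: centre of its underside; x along its length, roughly the same way as the stand's x; its centre lies about 63 mm before the lift point
- packer_spare: the spare packing plate, the same 170 x 60 x 12 mm, 0.32 kg, lying on the open bench. Origin: centre of its underside; x along its length (either way round will do)
- jack: small ratchet lever jack, 0.76 kg, base 160 x 56 x 6 mm. Origin: centre of the base's underside; x along the base towards the saddle, the handle points to -x. Two upright cheek plates, 46 mm over their outsides, x -26 to 50, z 6 to 42 mm: grip it across these, near x 0. Base lies z 0 to 6, y +-28. Height to the lowered saddle 49 mm
- saddle (a point): centre of the top of the jack's round saddle, 38 mm across, at x 62, y 0, z 49 mm of the jack when lowered; it rises straight up
- handle_pad (a point): centre of the top of the ribbed thumb plate (30 x 34 mm) at the end of the jack's handle; handle up: x -56, z 75 mm of the jack, tilted; pushed fully down: x -70, z 31 mm, level. A straight push down at x -66 stays on the plate
- jack_handle (a joint): handle of the jack, pivoting at x 8, z 30 mm of the jack: 0 up (a spring returns it), 0.6 rad fully down. About 3 N at the plate unloaded, 7 to 9 N with the stand on the saddle. A full stroke drives the saddle about 14 mm up
- jack_column (a joint): rise of the saddle, 0 to 0.0235 m. The ratchet keeps it at 8 mm after one full stroke and at 17 mm after two when the handle is up; at the bottom of the second stroke it is about 22 mm
- jar_used: small jar with a red lid, 42 mm across, 55 high; a bystander, not to be moved
- jar_bronze: amber jar with a black lid, 58 mm across, 78 high; a bystander, not to be moved
- filter_disc: white filter disc, 84 mm across, 27 high; a bystander, not to be moved
- hex_driver: small driver with a blue handle, 148 long; a bystander, not to be moved
- caliper: caliper, 230 long; a bystander, not to be moved
- tweezers: steel tweezers, 129 long; a bystander, not to be moved
- torch: black pocket torch, 126 long; a bystander, not to be moved

How it is judged (in metres and radians):
On the way, in this order (a step that is already met when the one before it is completed fails the run):
1. the spare packing plate lies squarely on the lower one (centres within 8 mm, edges within 0.08 rad) and is let go (horizontal distance between packer_spare and packer_low below 0.008 m and angle between the x axis of packer_spare and the x axis of packer_low, either way round below 0.08 rad and z of packer_spare in the frame of packer_low between 0.01 and 0.014 m and contact force between the fingers and packer_spare below 0.2 N), for 0.2 s.
2. the lowered jack stands on the pile, square to it (0.1 rad, 10 mm sideways), its saddle within 9 mm of the spot under the lift point, and is let go (z of jack in the frame of packer_spare between 0.01 and 0.014 m and y of jack in the frame of packer_spare between -0.01 and 0.01 m and angle between the x axis of jack and the x axis of packer_spare, either way round below 0.1 rad and angle between jack's own z axis and vertical below 0.05 rad and horizontal distance between saddle and lift_point below 0.009 m and value of joint jack_column below 0.003 m and contact force between the fingers and jack below 0.2 N), for 0.2 s.
At the end, for the whole second after the job is handed in: the lift point is over 12 mm above its rest height; the jack carries the stand, saddle within 14 mm of the lift point; the fingers hold the handle down (over 0.2 rad, over 1 N) and touch nothing of the stand; plates (within 12 mm) and jack (10 mm, 0.1 rad) still stand squarely piled, at rest (height (world z) of lift_point above 0.093 m and contact force between jack and stand above 3 N and contact force between the fingers and jack above 1 N and value of joint jack_handle above 0.2 rad and contact force between each of the fingers, the arm and stand below 0.2 N and horizontal distance between saddle and lift_point below 0.014 m and linear speed of stand below 0.02 m/s and horizontal distance between packer_spare and packer_low below 0.012 m and angle between the x axis of packer_spare and the x axis of packer_low, either way round below 0.08 rad and z of packer_spare in the frame of packer_low between 0.01 and 0.014 m and z of jack in the frame of packer_spare between 0.01 and 0.014 m and y of jack in the frame of packer_spare between -0.01 and 0.01 m and angle between the x axis of jack and the x axis of packer_spare, either way round below 0.1 rad and angle between jack's own z axis and vertical below 0.05 rad); the arm keeps its last pose, push and grip.
It fails at once if the stand is shoved: its rear feet move more than 25 mm (distance of stand_rear from where it was at the start of the episode above 0.025 m).
It fails at once if a bystander is moved more than 30 mm (distance of any of jar_used, jar_bronze, filter_disc, hex_driver, caliper, tweezers, torch from where it was at the start of the episode above 0.03 m).
It also fails if it takes over 64 s, if anything falls off the work surface, if the arm or the gripper's body presses on something with over 40 N, if the wrist force passes 120 N, or if a joint passes its speed limit or range.

## Robot

A 6-joint arm with a two-finger parallel gripper is mounted at the origin on a cart in front of the work surface, level with it; the furniture and walls round the work are solid. World frame = base frame: x ahead of the robot, y to its left, z up, the work surface at z = 0. Lengths are in m, angles in degrees, forces in N, time in s.
With the tool pointing down it reaches from about 0.275 to 0.825 m from the base axis. Payload 4.9 kg.
Tool frame: the origin (TCP) lies between the finger pads; the fingertips stand 17 mm ahead of it and the grasp point (between the pads) lies 2 mm behind it (r.tcp_to_tips is the distance from the TCP to the fingertips, in m); z points along the fingers, x is the direction in which the jaws open and shut, and the axes are right-handed (so a half turn about z gives the same grasp; the last joint's range is limited). The gripper opens to 85 mm and grips with 20 to 120 N. Pads are 22 mm wide; open, the fingers measure 114 mm over their backs; the gripper's body (76 mm by 85 mm) begins 54 mm behind the grasp point. The pads swing forward as they close: fully open they stand 13 mm farther back than shut.
Start: joints at [-77.819, 18.69, -11.035, 60.275, 0, 82.311], TCP at [0.187, -0.517, 0.248] pointing down, gripper open.
Joint ranges: [-152.03, 152.03], [-55.5, 102.48], [-74.3, 77.21], [-110.64, 120.58], [-84.22, 78.4], [-180, 180]. Speed limits (degrees/s): [147.25, 147.25, 180, 180, 180, 180].

## Interface

Orientations are given as [roll, pitch, yaw] about the fixed x, y, z axes, in that order (R = Rz(yaw) Ry(pitch) Rx(roll)).
In Python, from station import r gives the robot as it stands.
- The arm moves only by the tool play_rows, never from a script. Its arguments are lists of equal length, an entry for each row: "delta_pos": the shift along the tool's x, y, z in m, a list of three; "turn": the turn, a rotation vector about the tool's x, y, z in degrees, a list of three; "grip": the finger opening in m, from 0 to 0.0854. A call has 1 to 20 rows; each row is the pose to reach, as a shift and turn from the pose commanded when the call began, along the tool's axes at that moment; what a row does not reach only later rows make up. A row lasts 1/8 s, in which the tool goes at most 62.5 mm and 10.7 degrees, less where a joint would pass 70% of its speed; a pose out of reach is approached as far as the arm can. A call with a gripper value outside its range is refused whole. The fingers move at their own pace and stop on an object; "squeeze" is the grip in N (left out, the last holds). Time passes only in rows, so rows that repeat a pose let the fingers close. It gives the time, the measured TCP pose, the force and the opening at its end, in the units of the state.
- r.get_state(): the state, without advancing time (a new reading comes with each control period).
- r.camera(name): name is "scene" or "top"; returns the picture (384x512x3 uint8, blue, green, red); there is no depth.
- r.camera_model(name): a dict with "intrinsics" (3x3 intrinsics, pixels), "R" (3x3) and "t" (3): a world point X has camera coordinates R X + t. Camera axes: x right, y down, z forward; pixel columns grow to the right and rows downward; lengths in m; the calibration is good to about 2 mm. A picture is of the moment at which its call begins. camera_model takes no time and is no camera call.
- r.finish_job(): hands the job in, once; it reports no verdict.
The state is a dict: "time_s": time; "joint_pos": joint angles; "qd": joint speeds; "tau": joint torques, N m; "position": TCP position; "ee_rot": TCP orientation; "contact_force": force on the tool from outside, world axes, zero at the start; "moment": the same for the moment, N m; "opening": opening from 0.0 (shut) to 1.0 (fully open).
Only numpy, scipy, OpenCV 4.12 (cv2) and the standard library are available. Lean on these libraries where they do the work, as an engineer would, in place of code of your own. Each camera call takes 0.05 s, during which the arm holds its last target.

## Working session

There is one attempt and no reset: what is moved stays moved. The work goes in short steps, Python scripts to look and compute and a tool call to move; the robot and the scene stay as the last step left them, time stands still between calls to the robot, and variables do not carry over. Pictures are saved under pics/ and viewed, and the job is handed in when it is done.

Besides the shell and the picture viewer there is one more tool, called after "Emit:" by a JSON object that holds its "api" and its "payload", one argument or row to a line. play_rows: Moves the arm, as the interface text tells. Its arguments: {"type":"object","properties":{"delta_pos":{"type":"array","items":{"type":"array","items":{"type":"number"}}},"turn":{"type":"array","items":{"type":"array","items":{"type":"number"}}},"grip":{"type":"array","items":{"type":"number"}},"squeeze":{"type":"number"}},"required":["delta_pos","turn","grip"]}

```bash
mkdir -p pics; python3 - <<'E'
from station import r
import cv2
print(r.get_state())
for n in("scene","top"):
    im=r.camera(n); cv2.imwrite(f"pics/{n}0.png",im)
    print(n,r.camera_model(n))
E
```

```text
{'time_s': 0.0, 'joint_pos': array([-7.78168356e+01,  1.87339762e+01, -1.10910248e+01,  6.02741841e+01,
       -1.20594179e-03,  8.23111561e+01]), 'qd': array([ 0.04312732,  0.04897682,  0.00293131, -0.05013844, -0.06143405,
       -0.07015187]), 'tau': array([-2.02886913e-03, -4.43394935e+01,  2.62443155e+01,  1.54485164e-02,
       -3.12306438e-04, -1.10160081e-07]), 'position': array([ 0.18684774, -0.51671164,  0.24749122]), 'ee_rot': array([-1.79987925e+02,  9.84547394e-02, -7.01279803e+01]), 'contact_force': array([ 0.2664471 ,  0.78637122, -0.22432172]), 'moment': array([ 0.04712324, -0.00703466,  0.06733078]), 'opening': 1.0017021836837225}
scene {'intrinsics': array([[475.77317637,   0.        , 260.93180557],
       [  0.        , 475.77317637, 194.50729488],
       [  0.        ,   0.        ,   1.        ]]), 'R': array([[-0.69975351, -0.71432998, -0.00881503],
       [-0.54925969,  0.54585971, -0.63273294],
       [ 0.45679187, -0.43791536, -0.77431991]]), 't': array([0.48466026, 0.33743661, 1.00060819])}
top {'intrinsics': array([[413.09630439,   0.        , 257.66293908],
       [  0.        , 413.09630439, 187.28442577],
       [  0.        ,   0.        ,   1.        ]]), 'R': array([[ 0.0111057 , -0.99975228, -0.01928864],
       [-0.99086329, -0.00840991, -0.13460766],
       [ 0.1344121 ,  0.02060732, -0.99071122]]), 't': array([0.07766928, 0.62133024, 1.03556523])}
```

View pics/scene0.png

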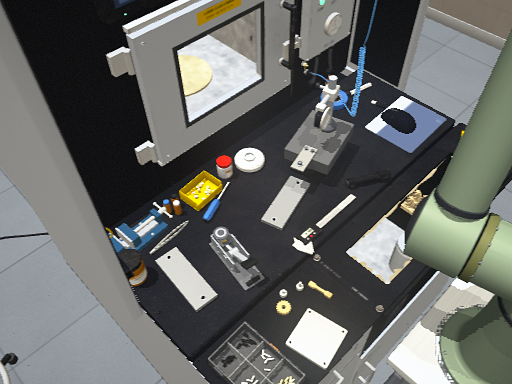

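View pics/top0.png

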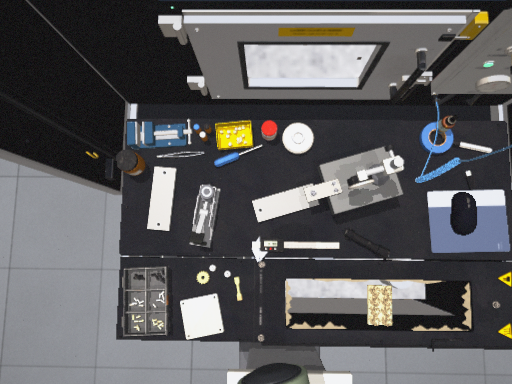

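```bash
python3 - <<'E'
import cv2
im=cv2.imread("pics/top0.png")
c=cv2.resize(im[150:260,130:230],None,fx=6,fy=6,interpolation=cv2.INTER_CUBIC)[:600];cv2.imwrite("pics/t_a.png",c)
c=cv2.resize(im[135:235,240:370],None,fx=6,fy=6,interpolation=cv2.INTER_CUBIC);cv2.imwrite("pics/t_b.png",c)
im=cv2.imread("pics/scene0.png")
c=cv2.resize(im[215:315,150:280],None,fx=6,fy=6,interpolation=cv2.INTER_CUBIC);cv2.imwrite("pics/s_a.png",c)
c=cv2.resize(im[140:240,250:380],None,fx=6,fy=6,interpolation=cv2.INTER_CUBIC);cv2.imwrite("pics/s_b.png",c)
E
```

```text
(no output)
```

View pics/t_a.png

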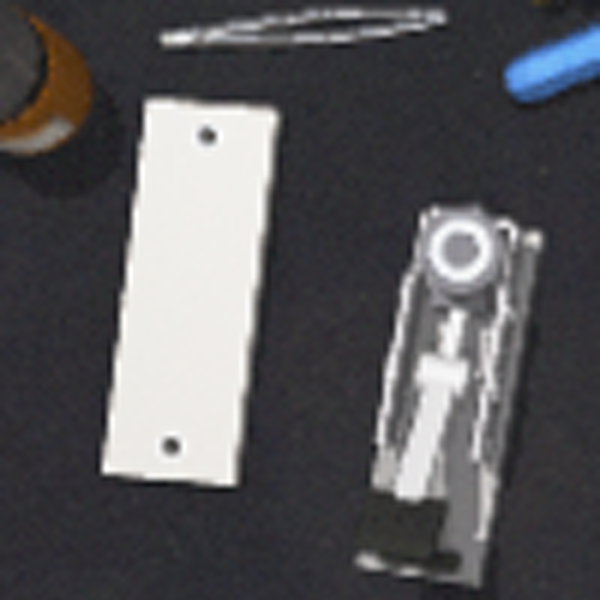

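View pics/t_b.png

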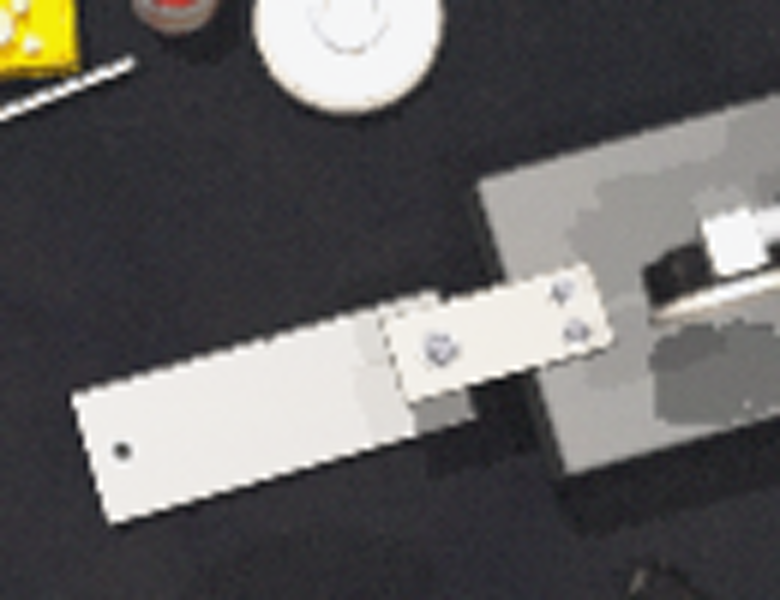

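View pics/s_a.png

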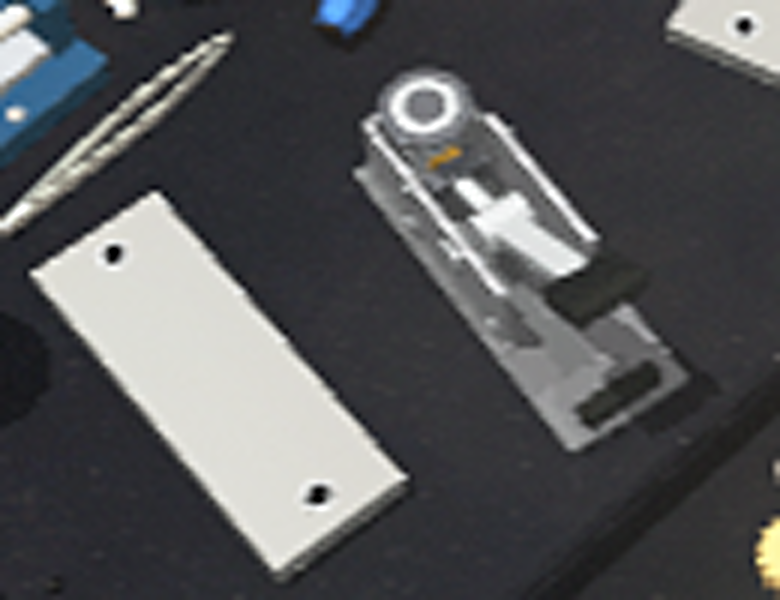

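View pics/s_b.png

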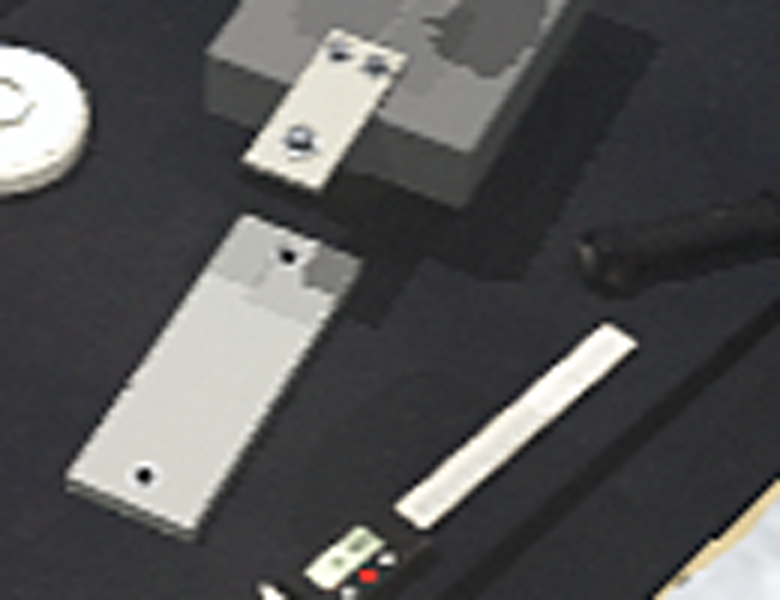

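```bash
cat > h.py <<'E'
import numpy as np
from station import r
from scipy.optimize import least_squares
M={n:r.camera_model(n) for n in("scene","top")}
def proj(n,X):
    m=M[n];c=np.asarray(X)@m["R"].T+m["t"];p=c@m["intrinsics"].T;return p[...,:2]/p[...,2:]
def up(c,off,f=6): return np.array(off)+(np.array(c,float)+.5)/f-.5
def fit(obs,x0):
    # obs: list (cam, uv, local xyz)
    def P(x,l):
        c,s=np.cos(x[2]),np.sin(x[2]);return np.array([x[0]+c*l[0]-s*l[1],x[1]+s*l[0]+c*l[1],l[2]])
    f=lambda x:np.concatenate([proj(n,P(x,l))-uv for n,uv,l in obs])
    s=least_squares(f,x0,x_scale=[.1,.1,1],loss='soft_l1')
    return s.x,f(s.x).reshape(-1,2)
def back(n,uv,z):
    m=M[n];d=m["R"].T@np.linalg.inv(m["intrinsics"])@[*uv,1];o=-m["R"].T@m["t"];return o+d*(z-o[2])/d[2]
E
cat > m1.py <<'E'
from h import *
np.set_printoptions(precision=4,suppress=True)
ta,tb,sa,sb=(130,150),(240,135),(150,215),(250,140)
h,w,z=.085,.030,.012
# spare: +x toward image up in top (world +x)
T=lambda c,l:("top",up(*c),l); S=lambda c,l:("scene",up(*c),l)
sp=[T(((145,100),ta),(h,w,z)),T(((279,112),ta),(h,-w,z)),T(((237,486),ta),(-h,-w,z)),T(((104,470),ta),(-h,w,z)),
 S(((30,272),sa),(h,w,z)),S(((157,192),sa),(h,-w,z)),S(((408,480),sa),(-h,-w,z)),S(((280,572),sa),(-h,w,z))]
lo=[T(((72,397),tb),(-h,w,z)),T(((112,523),tb),(-h,-w,z)),T(((436,290),tb),(h,w,z)),
 S(((68,478),sb),(-h,w,z)),S(((192,530),sb),(-h,-w,z)),S(((360,262),sb),(h,-w,z)),S(((247,213),sb),(h,w,z))]
lug=[T(((380,322),tb),(-.019,.018,.093)),T(((403,402),tb),(-.019,-.018,.093)),T(((612,345),tb),(.071,-.018,.093)),T(((588,262),tb),(.071,.018,.093)),T(((440,348),tb),(0,0,.098)),
S(((243,160),sb),(-.019,.018,.093)),S(((320,190),sb),(-.019,-.018,.093)),S(((408,55),sb),(.071,-.018,.093)),S(((333,30),sb),(.071,.018,.093)),S(((300,138),sb),(0,0,.098))]
jk=[T(((461,250),ta),(.062,0,.049)),T(((540,232),ta),(.08,-.028,.006)),T(((478,583),ta),(-.08,-.028,.006)),T(((358,562),ta),(-.08,.028,.006)),
S(((427,104),sa),(.062,0,.049)),S(((358,172),sa),(.08,.028,.006)),S(((575,448),sa),(-.08,.028,.006)),S(((690,375),sa),(-.08,-.028,.006))]
for nm,o,x0 in(("spare",sp,(.4,.25,0)),("low",lo,(.4,0,-1.3)),("lug",lug,(.4,-.05,-1.3)),("jack",jk,(.4,.15,0))):
    for cams in(("top",),("scene",),("top","scene")):
        x,res=fit([q for q in o if q[0] in cams],x0);print(nm,cams,x[:2],np.degrees(x[2]),np.abs(res).max(),res.mean(0))
    print(res.round(1).tolist())
E
python3 m1.py
```

```text
spare ('top',) [0.5936 0.3427] -4.061622443356319 0.78073967824551 [0.0046 0.0241]
spare ('scene',) [0.593  0.3444] -4.060051369893575 0.35218761204117754 [ 0.0045 -0.0002]
spare ('top', 'scene') [0.5934 0.3437] -4.068623001270727 0.8548637034075739 [-0.0994 -0.0985]
[[-0.0, -0.1], [-0.5, -0.4], [-0.4, 0.0], [-0.6, 0.9], [0.4, -0.0], [0.1, -0.4], [0.2, -0.7], [-0.0, -0.1]]
low ('top',) [0.5848 0.01  ] -73.01988762995714 0.3940720757454983 [-0.0015  0.0032]
low ('scene',) [0.5844 0.0127] -73.0462476350938 0.5975203022550772 [ 0.0129 -0.0123]
low ('top', 'scene') [0.5847 0.0114] -73.10764928055123 0.8645798880046414 [-0.0634 -0.1933]
[[-0.4, -0.2], [-0.8, 0.4], [-0.3, -0.1], [0.1, -0.5], [0.3, -0.1], [0.9, -0.6], [-0.1, -0.2]]
lug ('top',) [ 0.601  -0.0526] -73.81444725198853 0.44917887555516245 [-0.0044 -0.0014]
lug ('scene',) [ 0.6004 -0.0504] -73.0291800576514 0.19972322360223416 [-0.0001 -0.0002]
lug ('top', 'scene') [ 0.6009 -0.0518] -73.478666223165 0.7975186313706786 [-0.0487 -0.1799]
[[-0.5, -0.2], [-0.1, 0.3], [-0.0, -0.1], [-0.4, -0.1], [-0.8, 0.0], [0.2, -0.4], [0.0, -0.4], [0.2, -0.1], [0.5, -0.5], [0.4, -0.4]]
jack ('top',) [0.5478 0.2263] -8.602322368626709 0.43167206598943153 [-0.0026 -0.0033]
jack ('scene',) [0.5474 0.226 ] -8.65591015091057 0.647165579917214 [-0.0131 -0.0403]
jack ('top', 'scene') [0.5476 0.2261] -8.612539092042097 0.6540130531087414 [-0.0212  0.0118]
[[-0.1, -0.3], [0.4, -0.2], [0.3, 0.3], [-0.4, 0.4], [0.0, 0.1], [-0.7, -0.6], [-0.1, 0.4], [0.4, -0.1]]
```

```bash
python3 - <<'E'
from h import *
print(r.tcp_to_tips,[a for a in dir(r) if a[0]!='_'])
np.set_printoptions(precision=3,suppress=True)
for uv,z in(((127,160),.078),((269,128),.055),((298,138),.027),((108,165),.1),((115,200),0),((123,150),0),((225,158),.02),((180,155),.005)):print(uv,back("top",uv,z))
E
cat >> h.py <<'E'
from scipy.spatial.transform import Rotation as Ro
def go(p,yaw,s=None):
    "delta to reach TCP p, tool down, yaw"
    s=s or r.get_state()
    A=Ro.from_euler('xyz',s["ee_rot"],degrees=True);B=Ro.from_euler('xyz',[180,0,yaw],degrees=True)
    d=A.inv().apply(np.array(p)-s["position"]);t=np.degrees((A.inv()*B).as_rotvec())
    print("pos",s["position"].round(4),s["ee_rot"].round(2),"-> d",d.round(4),"turn",t.round(2))
E
python3 - <<'E'
from h import *
go([.5754,.3450,.10],85.93)
E
```

```text
0.017 ['Unreachable', 'camera', 'camera_model', 'finish_job', 'get_state', 'tcp_to_tips']
(127, 160) [0.683 0.419 0.078]
(269, 128) [0.776 0.055 0.055]
(298, 138) [ 0.757 -0.023  0.027]
(108, 165) [0.666 0.458 0.1  ]
(115, 200) [0.588 0.473 0.   ]
(123, 150) [0.727 0.458 0.   ]
(225, 158) [0.703 0.173 0.02 ]
(180, 155) [0.713 0.299 0.005]
pos [ 0.1868 -0.5168  0.2476] [-1.7999e+02  9.0000e-02 -7.0130e+01] -> d [-0.6782 -0.6583  0.1488] turn [-1.2000e-01  1.0000e-02 -1.5606e+02]
```

Emit:
{"api": "play_rows", "payload": {
  "delta_pos": [
    [-0.678,-0.658,0],
    [-0.678,-0.658,0],
    [-0.678,-0.658,0],
    [-0.678,-0.658,0],
    [-0.678,-0.658,0],
    [-0.678,-0.658,0],
    [-0.678,-0.658,0],
    [-0.678,-0.658,0],
    [-0.678,-0.658,0],
    [-0.678,-0.658,0],
    [-0.678,-0.658,0],
    [-0.678,-0.658,0],
    [-0.678,-0.658,0],
    [-0.678,-0.658,0],
    [-0.678,-0.658,0],
    [-0.678,-0.658,0.05],
    [-0.678,-0.658,0.1],
    [-0.678,-0.658,0.15],
    [-0.678,-0.658,0.15],
    [-0.678,-0.658,0.15]
  ],
  "turn": [
    [0,0,-156],
    [0,0,-156],
    [0,0,-156],
    [0,0,-156],
    [0,0,-156],
    [0,0,-156],
    [0,0,-156],
    [0,0,-156],
    [0,0,-156],
    [0,0,-156],
    [0,0,-156],
    [0,0,-156],
    [0,0,-156],
    [0,0,-156],
    [0,0,-156],
    [0,0,-156],
    [0,0,-156],
    [0,0,-156],
    [0,0,-156],
    [0,0,-156]
  ],
  "grip": [0.085,0.085,0.085,0.085,0.085,0.085,0.085,0.085,0.085,0.085,0.085,0.085,0.085,0.085,0.085,0.085,0.085,0.085,0.085,0.085]
}}

```text
time_s: 2.6
position: [0.5762, 0.3443, 0.0999]
ee_rot: [179.9, -0.0, 85.9]
contact_force: [0.1, -0.8, 1.0]
opening: 0.993
```

```bash
python3 - <<'E'
from h import *
go([.5754,.3450,.0195],85.93)
import cv2
im=r.camera("top");cv2.imwrite("pics/t1.png",cv2.resize(im[120:270,90:240],None,fx=4,fy=4,interpolation=cv2.INTER_CUBIC))
E
```

```text
pos [0.5762 0.3443 0.0999] [ 1.7992e+02 -4.0000e-02  8.5870e+01] -> d [ 0.0005 -0.001   0.0804] turn [ 0.08 -0.04 -0.06]
```

View pics/t1.png

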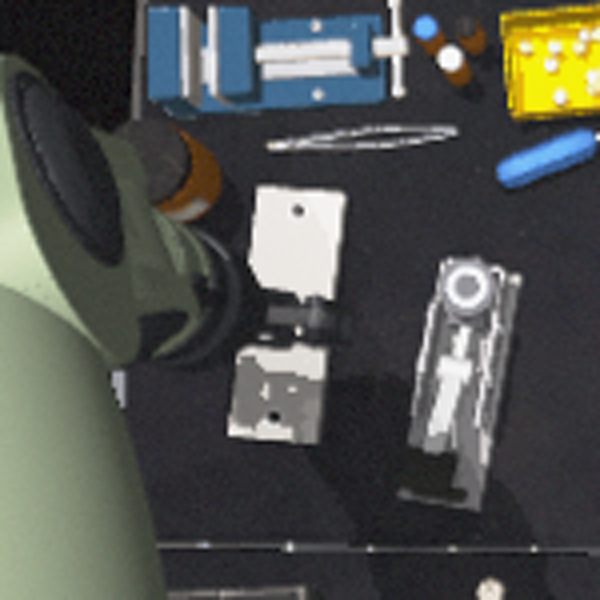

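Emit:
{"api": "play_rows", "payload": {
  "delta_pos": [
    [0,-0.001,0.04],
    [0,-0.001,0.065],
    [0,-0.001,0.08],
    [0,-0.001,0.0805],
    [0,-0.001,0.0805],
    [0,-0.001,0.0805],
    [0,-0.001,0.0805],
    [0,-0.001,0.0805],
    [0,-0.001,0.0805],
    [0,-0.001,0.0805]
  ],
  "turn": [
    [0,0,0],
    [0,0,0],
    [0,0,0],
    [0,0,0],
    [0,0,0],
    [0,0,0],
    [0,0,0],
    [0,0,0],
    [0,0,0],
    [0,0,0]
  ],
  "grip": [0.085,0.085,0.085,0.085,0.05,0.05,0.05,0.05,0.05,0.05],
  "squeeze": 50
}}

```text
time_s: 3.9
position: [0.5757, 0.3452, 0.0203]
ee_rot: [179.8, -0.1, 85.9]
contact_force: [-0.9, 0.5, 5.4]
opening: 0.678
```

Emit:
{"api": "play_rows", "payload": {
  "delta_pos": [
    [0,0,0],
    [0,0,-0.02],
    [0,0,-0.06],
    [0,0,-0.1],
    [0,0,-0.1],
    [0,0,-0.1]
  ],
  "turn": [
    [0,0,0],
    [0,0,0],
    [0,0,0],
    [0,0,0],
    [0,0,0],
    [0,0,0]
  ],
  "grip": [0.05,0.05,0.05,0.05,0.05,0.05]
}}

```text
time_s: 4.65
position: [0.5738, 0.3438, 0.1175]
ee_rot: [-180.0, 0.0, 85.9]
contact_force: [-1.1, 0.8, -2.8]
opening: 0.677
```

```bash
python3 - <<'E'
from h import *
import cv2
# place target: low (.5847,.0114,-73.1)
a=np.radians(-73.1);x=np.array([np.cos(a),np.sin(a)])
g=np.array([.5847,.0114])-.018*x
print("place",g,"pre",g-.1*x)
go([*(g-.1*x),.12],16.9); go([*g,.12],16.9)
im=r.camera("scene");cv2.imwrite("pics/s2.png",cv2.resize(im[150:330,100:340],None,fx=3,fy=3,interpolation=cv2.INTER_CUBIC))
E
```

```text
place [0.57946736 0.02862264] pre [0.55039714 0.124304  ]
pos [0.5738 0.3438 0.1175] [-1.7996e+02  3.0000e-02  8.5870e+01] -> d [-0.2206 -0.0075 -0.0024] turn [-2.000e-02  5.000e-02  6.897e+01]
pos [0.5738 0.3438 0.1175] [-1.7996e+02  3.0000e-02  8.5870e+01] -> d [-0.3139  0.0284 -0.0024] turn [-2.000e-02  5.000e-02  6.897e+01]
```

View pics/s2.png

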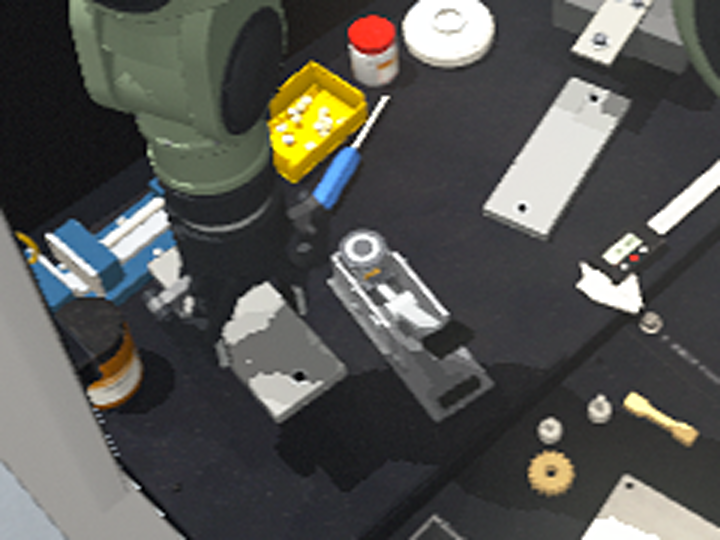

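Emit:
{"api": "play_rows", "payload": {
  "delta_pos": [
    [-0.04,0,0],
    [-0.08,-0.002,0],
    [-0.12,-0.004,0],
    [-0.16,-0.006,0],
    [-0.2,-0.007,0],
    [-0.2205,-0.0075,0],
    [-0.2205,-0.0075,0],
    [-0.2205,-0.0075,0.03],
    [-0.2205,-0.0075,0.05],
    [-0.2205,-0.0075,0.06],
    [-0.2205,-0.0075,0.06],
    [-0.2205,-0.0075,0.06]
  ],
  "turn": [
    [0,0,10],
    [0,0,20],
    [0,0,30],
    [0,0,40],
    [0,0,50],
    [0,0,60],
    [0,0,69],
    [0,0,69],
    [0,0,69],
    [0,0,69],
    [0,0,69],
    [0,0,69]
  ],
  "grip": [0.05,0.05,0.05,0.05,0.05,0.05,0.05,0.05,0.05,0.05,0.05,0.05]
}}

```text
time_s: 6.2
position: [0.5514, 0.1248, 0.0582]
ee_rot: [180.0, -0.0, 16.9]
contact_force: [0.4, 0.1, -3.2]
opening: 0.674
```

```bash
python3 - <<'E'
from h import *
import cv2
go([.5795,.0286,.06],16.9)
im=r.camera("scene");cv2.imwrite("pics/s3.png",cv2.resize(im[160:300,200:360],None,fx=5,fy=5,interpolation=cv2.INTER_CUBIC)[:600])
im=r.camera("top");cv2.imwrite("pics/t3.png",cv2.resize(im[135:235,200:330],None,fx=6,fy=6,interpolation=cv2.INTER_CUBIC))
E
```

```text
pos [0.5514 0.1248 0.0582] [ 1.7999e+02 -4.0000e-02  1.6880e+01] -> d [-0.001   0.1002 -0.0018] turn [ 0.01 -0.04 -0.02]
```

View pics/s3.png

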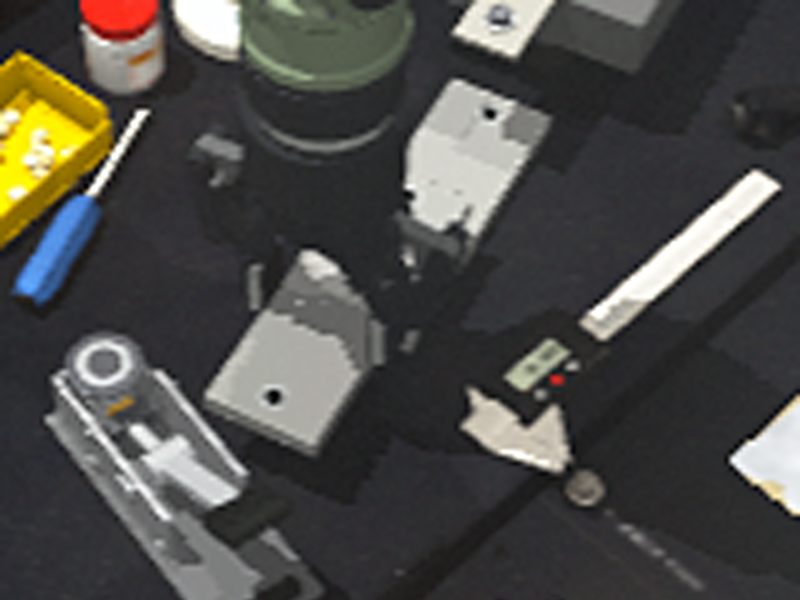

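View pics/t3.png

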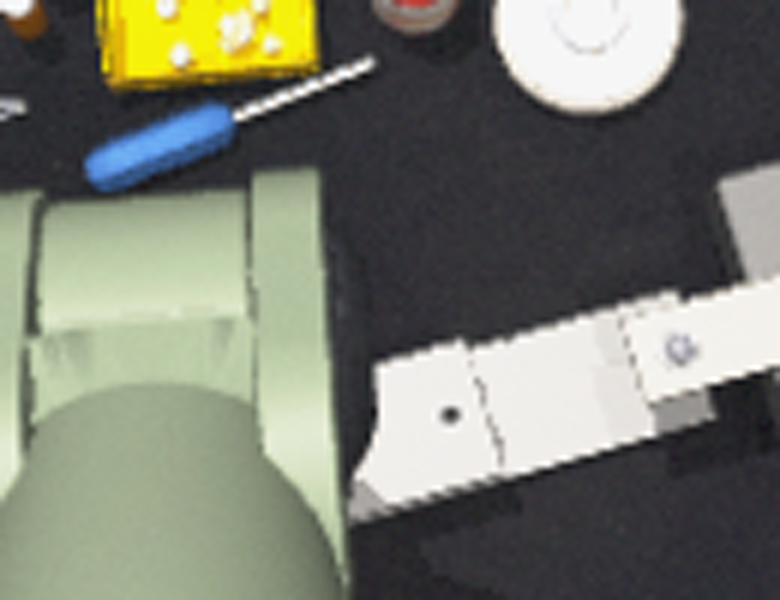

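```bash
python3 - <<'E'
from h import *
a,b=(200,135),(200,160)
for z in(.048,.050,.052):
    o=[("top",up((465,340),a),(.085,.03,z)),("top",up((502,465),a),(.085,-.03,z)),
    ("scene",up((205,396),b,5),(-.085,.03,z)),("scene",up((320,448),b,5),(-.085,-.03,z))]
    x,res=fit(o,(.55,.13,-1.27));print(z,x[:2].round(4),np.degrees(x[2]).round(2),res.round(1).tolist())
# expected from TCP
c=np.radians(-73.1);print(np.array([.5514,.1248])+.018*np.array([np.cos(c),np.sin(c)]))
E
```

```text
0.048 [0.5573 0.1059] -72.43 [[-0.3, -0.6], [0.5, 0.6], [0.3, 0.3], [-0.4, -0.2]]
0.05 [0.5567 0.1063] -72.31 [[-0.5, -0.6], [0.4, 0.7], [0.3, 0.2], [-0.3, -0.3]]
0.052 [0.5561 0.1068] -72.19 [[-0.7, -0.5], [0.2, 0.8], [0.4, 0.0], [-0.2, -0.5]]
[0.55663264 0.10757736]
```

Emit:
{"api": "play_rows", "payload": {
  "delta_pos": [
    [-0.001,0.03,0],
    [-0.001,0.06,0],
    [-0.001,0.09,0],
    [-0.001,0.1,0],
    [-0.001,0.1,0],
    [-0.001,0.1,0.01],
    [-0.001,0.1,0.018],
    [-0.001,0.1,0.022],
    [-0.001,0.1,0.022],
    [-0.001,0.1,0.022]
  ],
  "turn": [
    [0,0,0],
    [0,0,0],
    [0,0,0],
    [0,0,0],
    [0,0,0],
    [0,0,0],
    [0,0,0],
    [0,0,0],
    [0,0,0],
    [0,0,0]
  ],
  "grip": [0.05,0.05,0.05,0.05,0.05,0.05,0.05,0.05,0.05,0.05]
}}

```text
time_s: 7.55
position: [0.5792, 0.0288, 0.0359]
ee_rot: [180.0, -0.0, 16.9]
contact_force: [0.7, -0.4, -3.5]
opening: 0.679
```

```bash
python3 - <<'E'
from h import *
import cv2
go([.5795,.0286,.0325],16.9)
im=r.camera("scene");cv2.imwrite("pics/s4.png",cv2.resize(im[140:240,250:380],None,fx=6,fy=6,interpolation=cv2.INTER_CUBIC)[:600])
im=r.camera("top");cv2.imwrite("pics/t4.png",cv2.resize(im[135:235,240:370],None,fx=6,fy=6,interpolation=cv2.INTER_CUBIC))
E
```

```text
pos [0.5792 0.0288 0.0359] [ 1.800e+02 -1.000e-02  1.688e+01] -> d [0.0002 0.0003 0.0034] turn [ 0.   -0.01 -0.02]
```

View pics/s4.png

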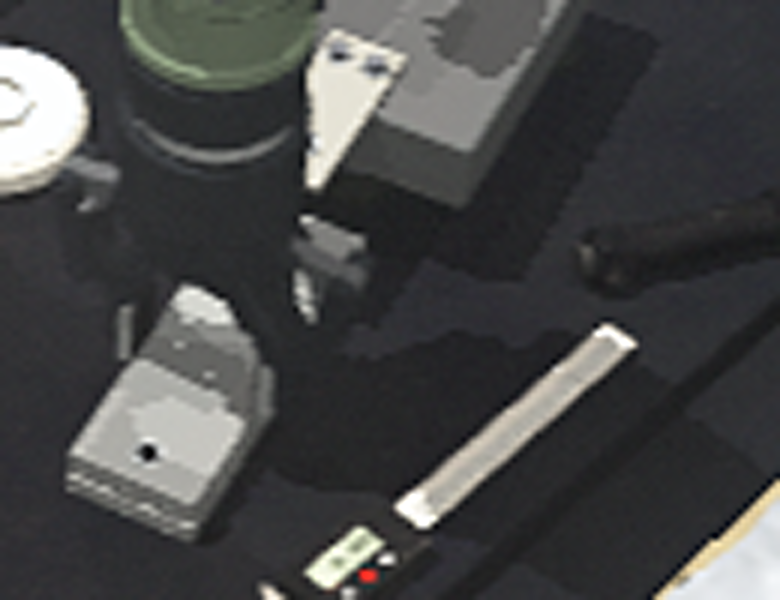

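View pics/t4.png

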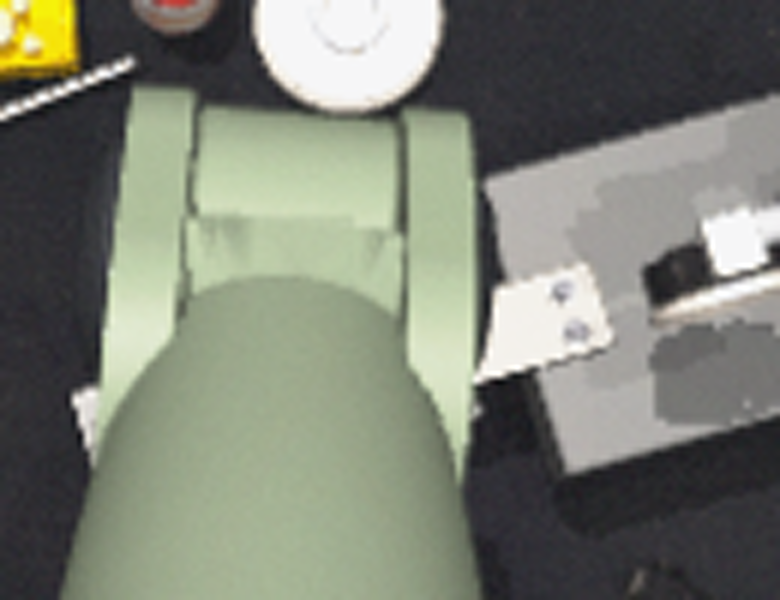

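Emit:
{"api": "play_rows", "payload": {
  "delta_pos": [
    [0,0,0.002],
    [0,0,0.0035],
    [0,0,0.0038],
    [0,0,0.0038],
    [0,0,0.0038],
    [0,0,0.0038],
    [0,0,0.0038],
    [0,0,0.0038],
    [0,0,-0.02],
    [0,-0.02,-0.07],
    [0,-0.05,-0.12],
    [0,-0.05,-0.12]
  ],
  "turn": [
    [0,0,0],
    [0,0,0],
    [0,0,0],
    [0,0,0],
    [0,0,0],
    [0,0,0],
    [0,0,0],
    [0,0,0],
    [0,0,0],
    [0,0,0],
    [0,0,0],
    [0,0,0]
  ],
  "grip": [0.05,0.05,0.05,0.085,0.085,0.085,0.085,0.085,0.085,0.085,0.085,0.085]
}}

```text
time_s: 9.15
position: [0.5669, 0.0782, 0.1601]
ee_rot: [179.9, -0.4, 17.0]
contact_force: [0.4, -0.6, 0.1]
opening: 0.992
```

```bash
python3 - <<'E'
from h import *
import cv2
go([.5476,.2261,.15],81.4)
im=r.camera("scene");cv2.imwrite("pics/s5.png",cv2.resize(im[140:240,250:380],None,fx=6,fy=6,interpolation=cv2.INTER_CUBIC)[:600])
im=r.camera("top");cv2.imwrite("pics/t5.png",cv2.resize(im[135:235,240:370],None,fx=6,fy=6,interpolation=cv2.INTER_CUBIC))
E
```

```text
pos [0.5669 0.0782 0.1601] [179.89  -0.43  17.02] -> d [ 0.0248 -0.1471  0.01  ] turn [  0.34  -0.33 -64.38]
```

View pics/s5.png

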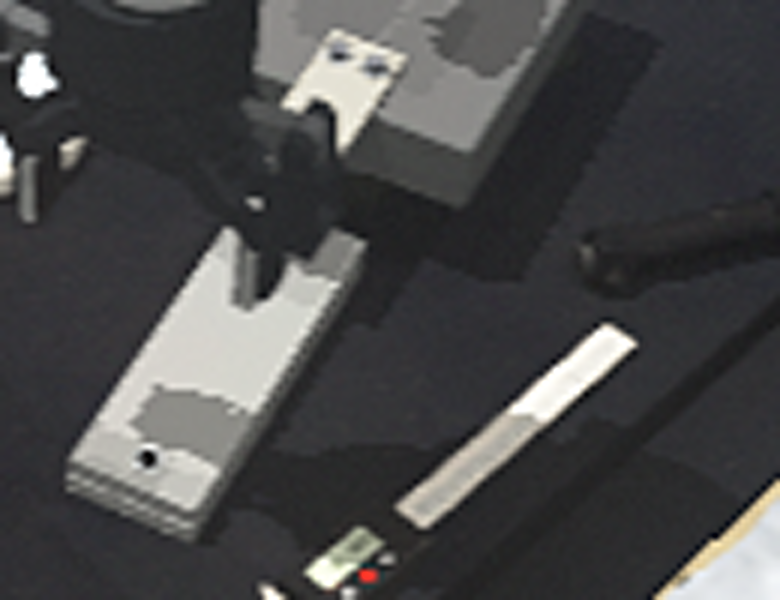

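View pics/t5.png

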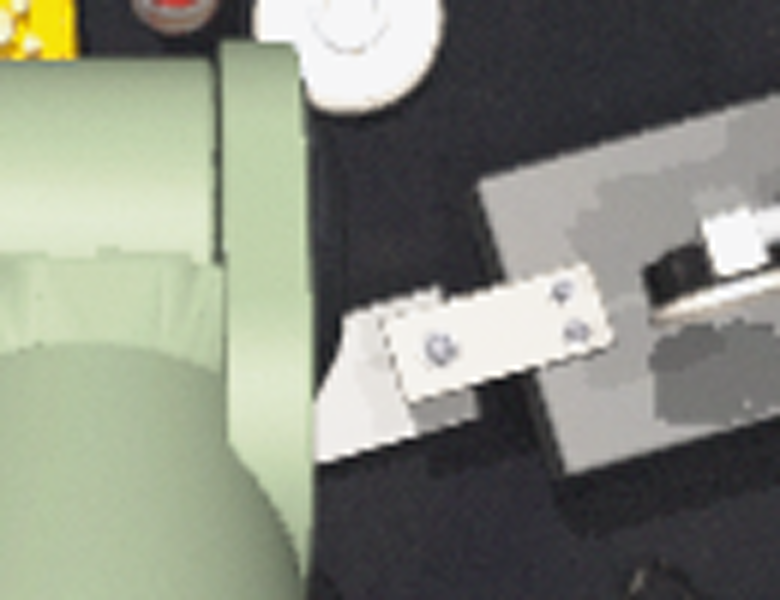

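Emit:
{"api": "play_rows", "payload": {
  "delta_pos": [
    [0.005,-0.03,0],
    [0.01,-0.06,0],
    [0.015,-0.09,0],
    [0.02,-0.12,0],
    [0.025,-0.147,0],
    [0.025,-0.147,0],
    [0.025,-0.147,0.02],
    [0.025,-0.147,0.04],
    [0.025,-0.147,0.04],
    [0.025,-0.147,0.04]
  ],
  "turn": [
    [0,0,-10],
    [0,0,-20],
    [0,0,-30],
    [0,0,-40],
    [0,0,-50],
    [0,0,-60],
    [0,0,-64.4],
    [0,0,-64.4],
    [0,0,-64.4],
    [0,0,-64.4]
  ],
  "grip": [0.085,0.085,0.085,0.085,0.085,0.085,0.085,0.085,0.085,0.085]
}}

```text
time_s: 10.5
position: [0.5457, 0.224, 0.1153]
ee_rot: [-179.9, 0.0, 81.2]
contact_force: [0.9, 0.1, -0.3]
opening: 0.996
```

```bash
python3 - <<'E'
from h import *
import cv2
go([.5476,.2261,.030],81.4)
im=r.camera("scene");cv2.imwrite("pics/s6.png",cv2.resize(im[170:320,140:300],None,fx=4,fy=4,interpolation=cv2.INTER_CUBIC)[:600])
im=r.camera("top");cv2.imwrite("pics/t6.png",cv2.resize(im[135:235,240:370],None,fx=6,fy=6,interpolation=cv2.INTER_CUBIC))
E
```

```text
pos [0.5457 0.224  0.1153] [-1.7993e+02  3.0000e-02  8.1230e+01] -> d [0.0024 0.0017 0.0853] turn [-0.07  0.03 -0.17]
```

View pics/s6.png

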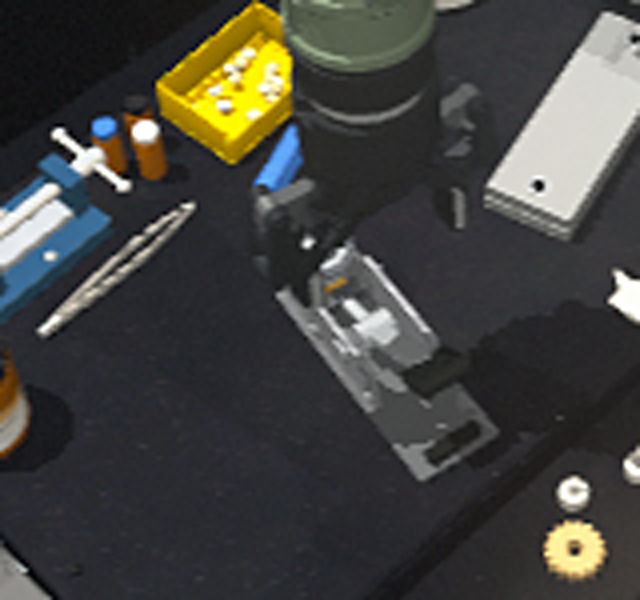

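View pics/t6.png

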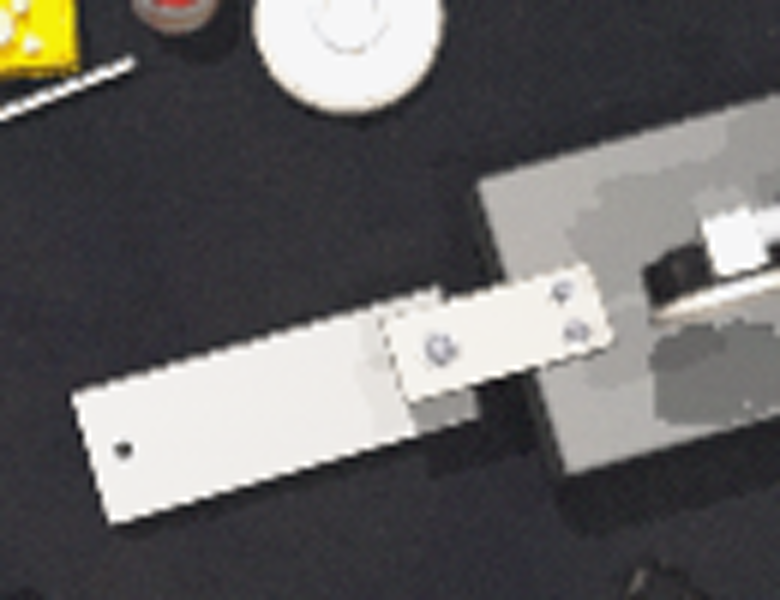

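Emit:
{"api": "play_rows", "payload": {
  "delta_pos": [
    [0.0024,0.0055,0.02],
    [0.0024,0.0055,0.055],
    [0.0024,0.0055,0.08],
    [0.0024,0.0055,0.0855],
    [0.0024,0.0055,0.0855],
    [0.0024,0.0055,0.0855],
    [0.0024,0.0055,0.0855],
    [0.0024,0.0055,0.0855],
    [0.0024,0.0055,0.0855],
    [0.0024,0.0055,0.0855],
    [0.0024,0.0055,0.0855]
  ],
  "turn": [
    [0,0,0],
    [0,0,0],
    [0,0,0],
    [0,0,0],
    [0,0,0],
    [0,0,0],
    [0,0,0],
    [0,0,0],
    [0,0,0],
    [0,0,0],
    [0,0,0]
  ],
  "grip": [0.085,0.085,0.085,0.085,0.04,0.04,0.04,0.04,0.04,0.04,0.04],
  "squeeze": 60
}}

```text
time_s: 11.98
position: [0.5528, 0.2269, 0.0317]
ee_rot: [179.9, -0.1, 81.3]
contact_force: [-1.0, 3.2, 5.5]
opening: 0.524
```

Emit:
{"api": "play_rows", "payload": {
  "delta_pos": [
    [0,0,0],
    [0,0,-0.02],
    [0,0,-0.05],
    [0,0,-0.08],
    [0,0,-0.08],
    [0,0,-0.08]
  ],
  "turn": [
    [0,0,0],
    [0,0,0],
    [0,0,0],
    [0,0,0],
    [0,0,0],
    [0,0,0]
  ],
  "grip": [0.04,0.04,0.04,0.04,0.04,0.04]
}}

```text
time_s: 12.72
position: [0.5502, 0.2255, 0.1084]
ee_rot: [-179.8, 0.1, 81.3]
contact_force: [0.5, -0.2, -6.7]
opening: 0.529
```

```bash
python3 - <<'E'
from h import *
import cv2
# refit spare at z=.024
h,w,z=.085,.03,.024
tb,sb=(240,135),(250,140)
T=lambda c,l:("top",up(c,tb),l); S=lambda c,l:("scene",up(c,sb),l)
for o in ([T((72,395),(-h,w,z)),T((110,523),(-h,-w,z)),T((438,288),(h,w,z))],[S((67,462),(-h,w,z)),S((190,512),(-h,-w,z)),S((367,240),(h,-w,z))]):
    x,res=fit(o,(.58,.01,-1.27));print(x[:2].round(4),np.degrees(x[2]),res.round(1).tolist())
a=np.radians(-73.1);x=np.array([np.cos(a),np.sin(a)])
g=np.array([.6009,-.0518])-.058*x
print(g,g-.12*x)
go([*(g-.12*x),.11],16.8)
im=r.camera("scene");cv2.imwrite("pics/s7.png",cv2.resize(im[150:330,140:300],None,fx=4,fy=4,interpolation=cv2.INTER_CUBIC)[:600])
E
```

```text
[0.5842 0.0102] -73.17001414536303 [[-0.2, -0.1], [-0.2, 0.3], [0.4, -0.2]]
[0.5851 0.0122] -73.1683033979034 [[-0.2, -0.6], [0.4, 0.2], [-0.2, 0.3]]
[0.58403927 0.00369519] [0.54915501 0.11851282]
pos [0.5502 0.2255 0.1084] [-1.7984e+02  9.0000e-02  8.1260e+01] -> d [-0.1059  0.0152 -0.0014] turn [-0.09  0.17 64.46]
```

View pics/s7.png

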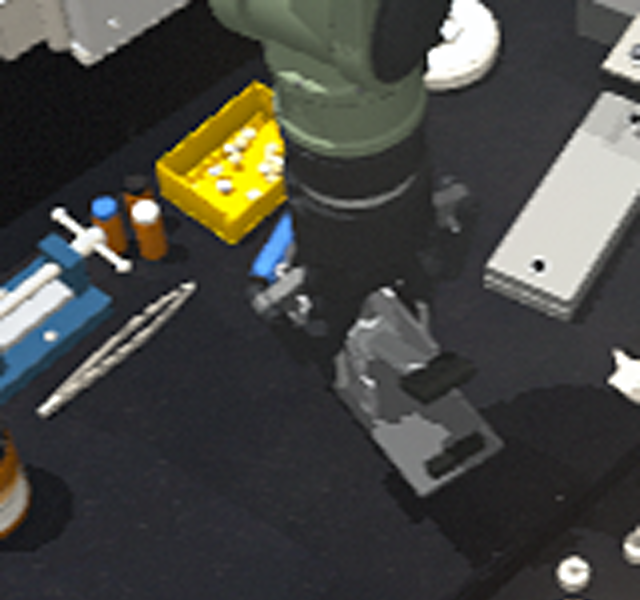

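Emit:
{"api": "play_rows", "payload": {
  "delta_pos": [
    [-0.02,0.003,0],
    [-0.04,0.006,0],
    [-0.06,0.009,0],
    [-0.08,0.012,0],
    [-0.1,0.015,0],
    [-0.106,0.0152,0],
    [-0.106,0.0152,0],
    [-0.106,0.0152,0.02],
    [-0.106,0.0152,0.04],
    [-0.106,0.0152,0.045],
    [-0.106,0.0152,0.045],
    [-0.106,0.0152,0.045]
  ],
  "turn": [
    [0,0,10],
    [0,0,20],
    [0,0,30],
    [0,0,40],
    [0,0,50],
    [0,0,60],
    [0,0,64.4],
    [0,0,64.4],
    [0,0,64.4],
    [0,0,64.4],
    [0,0,64.4],
    [0,0,64.4]
  ],
  "grip": [0.04,0.04,0.04,0.04,0.04,0.04,0.04,0.04,0.04,0.04,0.04,0.04]
}}

```text
time_s: 14.28
position: [0.5511, 0.119, 0.0658]
ee_rot: [180.0, -0.1, 16.9]
contact_force: [0.7, -0.9, -6.8]
opening: 0.524
```

```bash
python3 - <<'E'
from h import *
import cv2
go([.5840,.0037,.062],16.8)
im=r.camera("scene");cv2.imwrite("pics/s8.png",cv2.resize(im[160:280,200:330],None,fx=5,fy=5,interpolation=cv2.INTER_CUBIC)[:600])
im=r.camera("top");cv2.imwrite("pics/t8.png",cv2.resize(im[135:235,200:330],None,fx=6,fy=6,interpolation=cv2.INTER_CUBIC))
E
```

```text
pos [0.5511 0.119  0.0658] [ 1.7999e+02 -5.0000e-02  1.6870e+01] -> d [-0.0019  0.1199  0.0038] turn [ 0.01 -0.05  0.07]
```

View pics/s8.png

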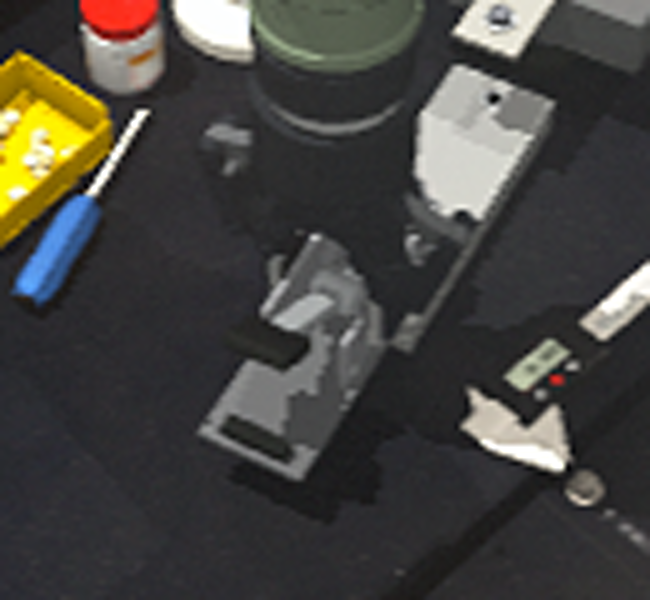

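View pics/t8.png

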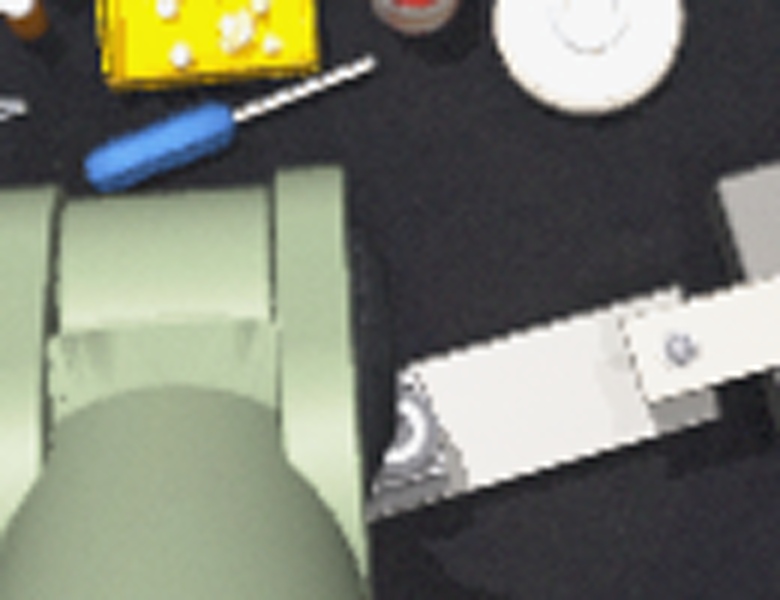

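```bash
python3 - <<'E'
from h import *
a,b=(200,135),(200,160)
z=.040
o=[("top",up((415,362),a),(.08,.028,z)),("top",up((466,488),a),(.08,-.028,z)),
    ("scene",up((198,432),b,5),(-.08,.028,z)),("scene",up((303,477),b,5),(-.08,-.028,z))]
x,res=fit(o,(.55,.13,-1.27));print(z,x[:2].round(4),np.degrees(x[2]).round(2),res.round(1).tolist())
q=np.array([np.cos(x[2]),np.sin(x[2])]);print("saddle",x[:2]+.062*q, "top proj saddle",(proj("top",[*(x[:2]+.062*q),.083])-a+.5)*6)
c=np.radians(-73.1);n=np.array([np.cos(c),np.sin(c)])
j=np.array([.5511,.119])-.004*n;print("expected jack",j,"saddle",j+.062*n)
E
```

```text
0.04 [0.5502 0.1223] -72.81 [[0.2, 0.2], [-2.1, -0.2], [0.4, -0.5], [0.1, -0.0]]
saddle [0.56848241 0.06308606] top proj saddle [395.40085614 428.10260233]
expected jack [0.54993719 0.12282725] saddle [0.56796073 0.06350481]
```

Emit:
{"api": "play_rows", "payload": {
  "delta_pos": [
    [0,0,0.004],
    [0,0,0.007],
    [0,0,0.007],
    [-0.001,0.025,0.007],
    [-0.002,0.05,0.007],
    [-0.002,0.075,0.007],
    [-0.002,0.095,0.007],
    [-0.002,0.11,0.007],
    [-0.002,0.1195,0.007],
    [-0.002,0.1195,0.007],
    [-0.002,0.1195,0.007]
  ],
  "turn": [
    [0,0,0],
    [0,0,0],
    [0,0,0],
    [0,0,0],
    [0,0,0],
    [0,0,0],
    [0,0,0],
    [0,0,0],
    [0,0,0],
    [0,0,0],
    [0,0,0]
  ],
  "grip": [0.04,0.04,0.04,0.04,0.04,0.04,0.04,0.04,0.04,0.04,0.04]
}}

```text
time_s: 15.75
position: [0.5829, 0.0047, 0.0582]
ee_rot: [-180.0, 0.0, 16.9]
contact_force: [-0.2, 0.2, -7.8]
opening: 0.522
```

```bash
python3 - <<'E'
from h import *
import cv2
go([.5840,.0037,.0557],16.8)
im=r.camera("scene");cv2.imwrite("pics/s9.png",cv2.resize(im[130:250,250:380],None,fx=5,fy=5,interpolation=cv2.INTER_CUBIC)[:600])
E
```

```text
pos [0.5829 0.0047 0.0582] [-1.7996e+02  2.0000e-02  1.6910e+01] -> d [0.0008 0.0012 0.0025] turn [-0.04  0.02  0.11]
```

View pics/s9.png

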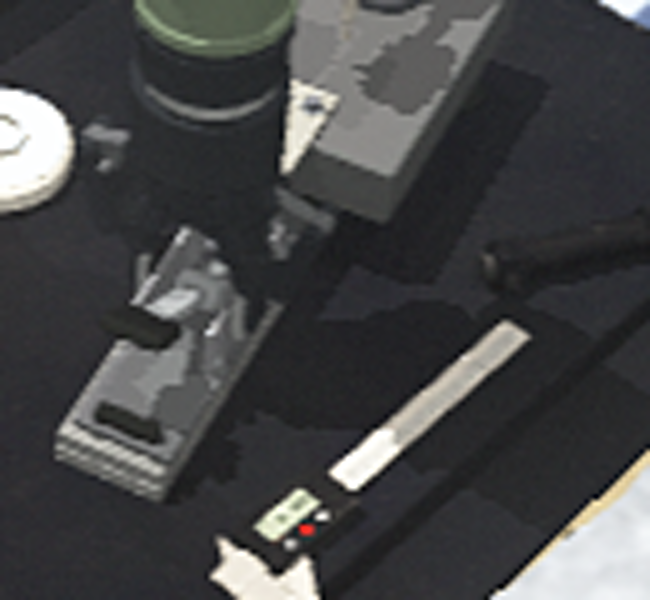

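Emit:
{"api": "play_rows", "payload": {
  "delta_pos": [
    [0,0.0008,0.0015],
    [0,0.0008,0.003],
    [0,0.0008,0.003],
    [0,0.0008,0.003],
    [0,0.0008,0.003],
    [0,0.0008,0.003],
    [0,0.0008,0.003],
    [0,0.0008,0.003],
    [0,0.0008,-0.02],
    [0,-0.01,-0.06],
    [0,-0.08,-0.11],
    [0,-0.15,-0.15],
    [0,-0.15,-0.15],
    [0,-0.15,-0.15]
  ],
  "turn": [
    [0,0,0],
    [0,0,0],
    [0,0,0],
    [0,0,0],
    [0,0,0],
    [0,0,0],
    [0,0,0],
    [0,0,0],
    [0,0,0],
    [0,0,0],
    [0,0,0],
    [0,0,0],
    [0,0,0],
    [0,0,0]
  ],
  "grip": [0.04,0.04,0.04,0.085,0.085,0.085,0.085,0.085,0.085,0.085,0.085,0.085,0.085,0.085]
}}

```text
time_s: 17.55
position: [0.5402, 0.1499, 0.2104]
ee_rot: [180.0, -0.2, 17.1]
contact_force: [-0.7, -0.6, -0.3]
opening: 0.993
```

```bash
python3 - <<'E'
from h import *
import cv2
print(r.get_state()["position"])
im=r.camera("scene");cv2.imwrite("pics/s10.png",cv2.resize(im[140:240,250:380],None,fx=6,fy=6,interpolation=cv2.INTER_CUBIC)[:600])
im=r.camera("top");cv2.imwrite("pics/t10.png",cv2.resize(im[135:235,240:370],None,fx=6,fy=6,interpolation=cv2.INTER_CUBIC))
E
```

```text
[0.54015882 0.14988225 0.21037599]
```

View pics/s10.png

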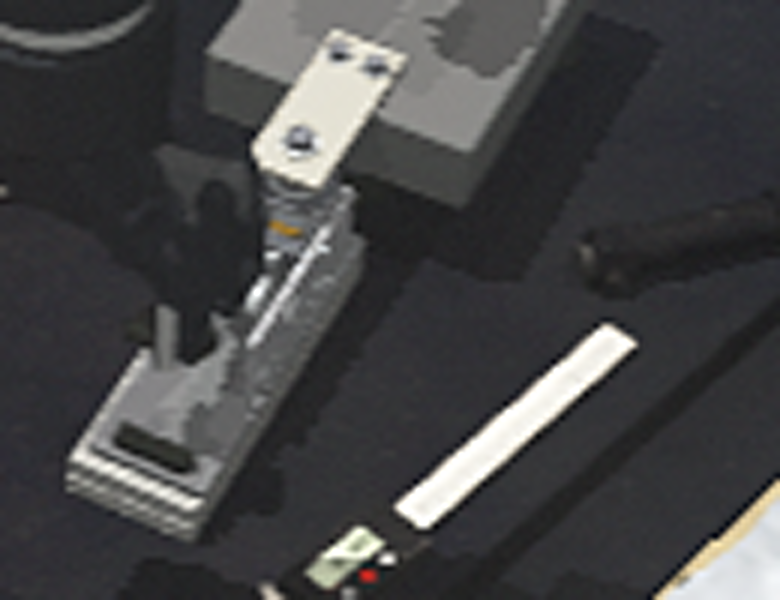

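View pics/t10.png

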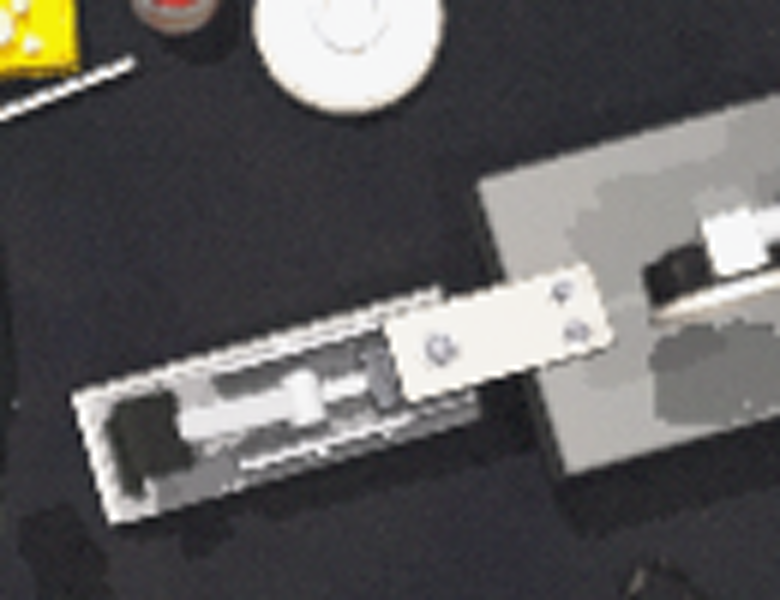

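```bash
python3 - <<'E'
from h import *
np.set_printoptions(precision=4,suppress=True)
a=(240,135)
pad=back("top",up((148,432),a),.099);sad=back("top",up((367,373),a),.073);bolt=back("top",up((440,348),a),.098)
n=np.array([np.cos(np.radians(-73.1)),np.sin(np.radians(-73.1))])
print("pad",pad,"sad edge",sad,"->centre",sad[:2]+.019*n,"bolt",bolt)
j=np.array([.5839,.0029])-.004*n
print("cmd jack",j,"saddle",j+.062*n,"pad",j-.056*n)
for l in((-.08,.028),(-.08,-.028)):
    p=j+l[0]*n+l[1]*np.array([-n[1],n[0]]);print("base corner px scene",(proj("scene",[*p,.030])-(250,140)+.5)*6,"top",(proj("top",[*p,.030])-a+.5)*6)
p=j-.066*n;go([*p,.14],16.9);print(p)
E
```

```text
pad [0.5652 0.0659 0.099 ] sad edge [ 0.5933 -0.0259  0.073 ] ->centre [ 0.5988 -0.0441] bolt [ 0.601  -0.0537  0.098 ]
cmd jack [0.5827 0.0067] saddle [ 0.6008 -0.0526] pad [0.5665 0.0603]
base corner px scene [ 89.5579 439.8027] top [ 91.2123 397.9352]
base corner px scene [207.9201 490.7787] top [127.1076 520.776 ]
pos [0.5397 0.1475 0.2081] [179.97  -0.01  16.91] -> d [0.0002 0.0812 0.0682] turn [ 0.03 -0.01  0.01]
[0.5636 0.0699]
```

```bash
python3 - <<'E'
from h import *
import cv2
im=r.camera("scene");cv2.imwrite("pics/s11.png",cv2.resize(im[165:235,255:315],None,fx=8,fy=8,interpolation=cv2.INTER_CUBIC))
im=r.camera("top");cv2.imwrite("pics/t11.png",cv2.resize(im[178:228,245:325],None,fx=10,fy=10,interpolation=cv2.INTER_CUBIC))
E
```

```text
(no output)
```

View pics/s11.png

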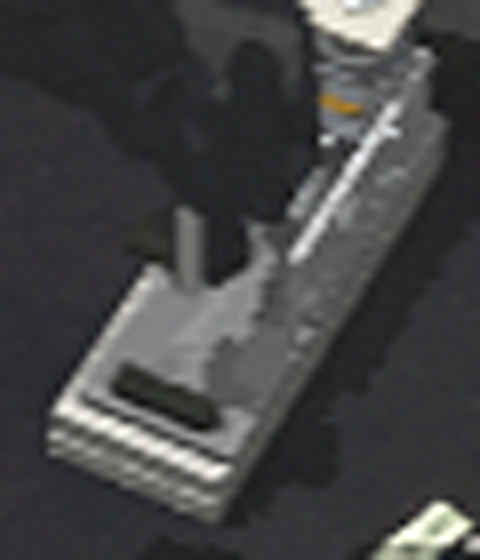

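View pics/t11.png

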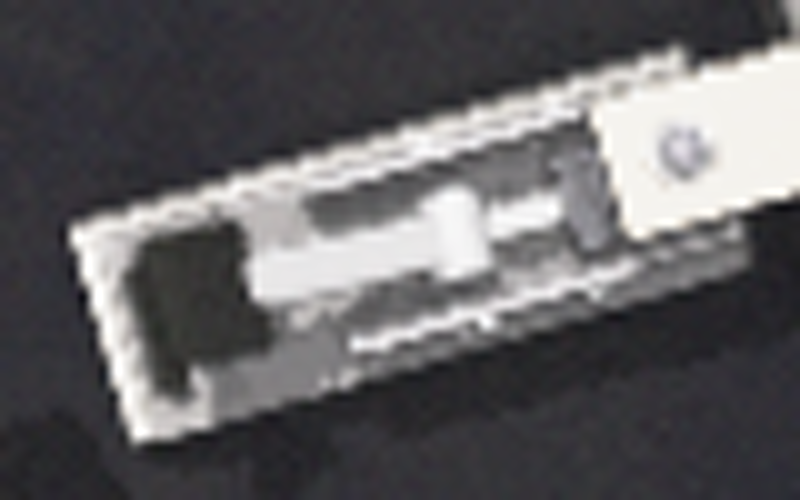

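```bash
python3 - <<'E'
from h import *
import cv2
n=np.array([np.cos(np.radians(-73.1)),np.sin(np.radians(-73.1))])
j=np.array([.5827,.0067])
th=np.linspace(0,2*np.pi,60)
outs=[]
for cam,(v0,v1,u0,u1) in(("scene",(160,200,275,325)),("top",(180,212,285,325))):
    im=r.camera(cam)[v0:v1,u0:u1];f=14 if cam=="scene" else 16
    b=cv2.resize(im,None,fx=f,fy=f,interpolation=cv2.INTER_CUBIC);b0=b.copy()
    def ring(c,R,z,col):
        P=np.c_[c[0]+R*np.cos(th),c[1]+R*np.sin(th),np.full(60,z)]
        q=(proj(cam,P)-(u0,v0)+.5)*f;cv2.polylines(b,[q.round().astype(int)],True,col,1)
    for off,col in((0,(0,0,255)),(-.008,(0,255,0))): ring(j+(.062+off)*n,.019,.073,col)
    ring(j+.062*n,.019,.066,(0,255,255))
    outs.append((b0,b))
    cv2.imwrite(f"pics/ov_{cam}.png",b)
# reference overlay on original jack
im=cv2.imread("pics/top0.png")[180:220,185:225];b=cv2.resize(im,None,fx=12,fy=12,interpolation=cv2.INTER_CUBIC)
m=np.array([np.cos(np.radians(-8.6)),np.sin(np.radians(-8.6))]);c=np.array([.5476,.2261])+.062*m
q=(proj("top",np.c_[c[0]+.019*np.cos(th),c[1]+.019*np.sin(th),np.full(60,.049)])-(185,180)+.5)*12
cv2.polylines(b,[q.round().astype(int)],True,(0,0,255),1);cv2.imwrite("pics/ov_ref.png",b)
E
```

```text
(no output)
```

View pics/ov_scene.png

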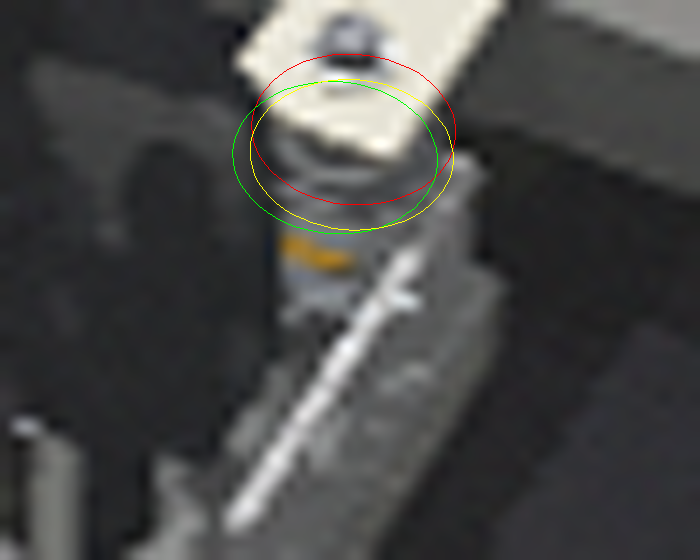

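View pics/ov_top.png

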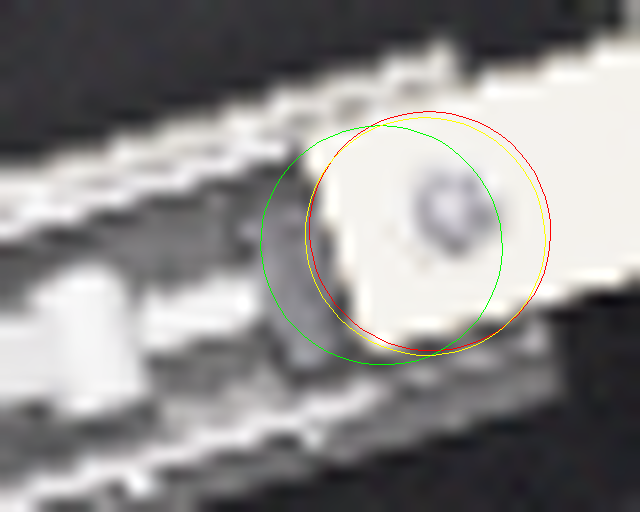

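View pics/ov_ref.png

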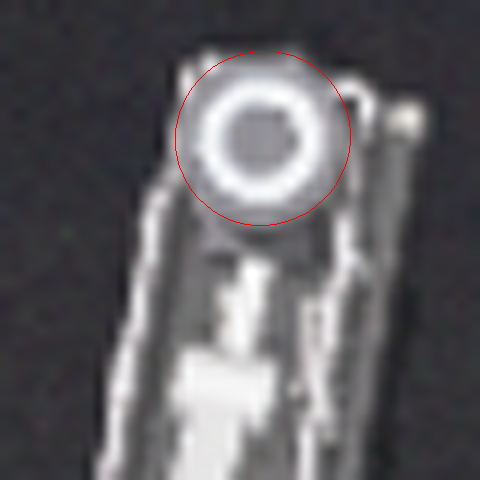

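Emit:
{"api": "play_rows", "payload": {
  "delta_pos": [
    [0,0.04,0],
    [0,0.081,0],
    [0,0.081,0.03],
    [0,0.081,0.065],
    [0,0.081,0.065],
    [0,0.081,0.065],
    [0,0.081,0.065],
    [0,0.081,0.065]
  ],
  "turn": [
    [0,0,0],
    [0,0,0],
    [0,0,0],
    [0,0,0],
    [0,0,0],
    [0,0,0],
    [0,0,0],
    [0,0,0]
  ],
  "grip": [0,0,0,0,0,0,0,0]
}}

```text
time_s: 18.85
position: [0.5641, 0.0701, 0.1445]
ee_rot: [180.0, -0.1, 16.9]
contact_force: [-0.6, 1.0, -0.0]
opening: 0.0
```

```bash
python3 - <<'E'
from h import *
import cv2
go([.5636,.0699,.072],16.9)
im=r.camera("scene");cv2.imwrite("pics/s12.png",cv2.resize(im[120:240,240:380],None,fx=5,fy=5,interpolation=cv2.INTER_CUBIC))
E
```

```text
pos [0.5641 0.0701 0.1445] [ 1.7996e+02 -1.1000e-01  1.6880e+01] -> d [-0.0006  0.      0.0725] turn [ 0.04 -0.11 -0.02]
```

View pics/s12.png

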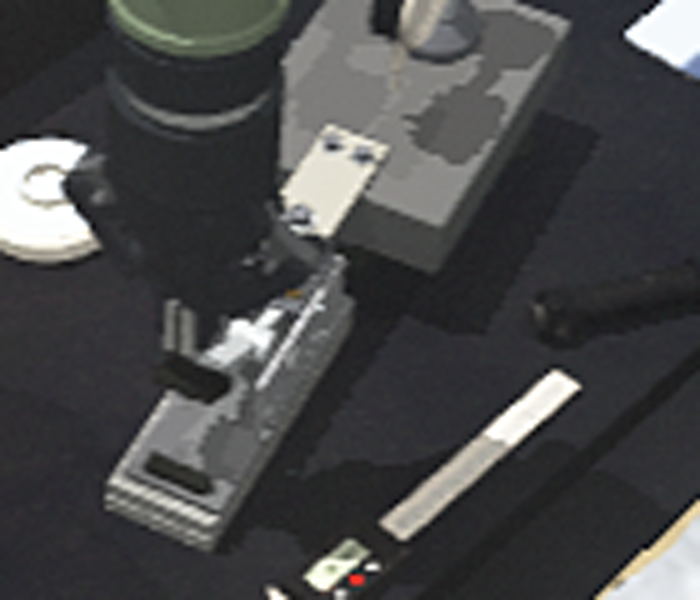

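Emit:
{"api": "play_rows", "payload": {
  "delta_pos": [
    [-0.0005,0,0.015],
    [-0.0005,0,0.025],
    [-0.0005,0,0.035],
    [-0.0005,0,0.045],
    [-0.0005,0,0.055],
    [-0.0005,0,0.063],
    [-0.0005,0,0.068],
    [-0.0005,0,0.07],
    [-0.0005,0,0.07]
  ],
  "turn": [
    [0,0,0],
    [0,0,0],
    [0,0,0],
    [0,0,0],
    [0,0,0],
    [0,0,0],
    [0,0,0],
    [0,0,0],
    [0,0,0]
  ],
  "grip": [0,0,0,0,0,0,0,0,0]
}}

```text
time_s: 20.02
position: [0.5625, 0.0714, 0.0733]
ee_rot: [-179.8, -0.0, 16.9]
contact_force: [-2.7, 5.7, 9.2]
opening: -0.004
```

Emit:
{"api": "play_rows", "payload": {
  "delta_pos": [
    [0,0,0.001],
    [0,0,0.002],
    [0,0,0.002]
  ],
  "turn": [
    [0,0,0],
    [0,0,0],
    [0,0,0]
  ],
  "grip": [0,0,0]
}}

```text
time_s: 20.4
position: [0.5625, 0.0714, 0.072]
ee_rot: [-179.8, -0.1, 16.9]
contact_force: [-3.9, 5.8, 12.8]
opening: -0.001
```

```bash
python3 - <<'E'
from h import *
import cv2
print(r.get_state()["contact_force"])
im=r.camera("scene");cv2.imwrite("pics/s13.png",cv2.resize(im[120:240,240:380],None,fx=5,fy=5,interpolation=cv2.INTER_CUBIC))
E
```

```text
[-3.86907972  5.78908606 12.78852415]
```

View pics/s13.png

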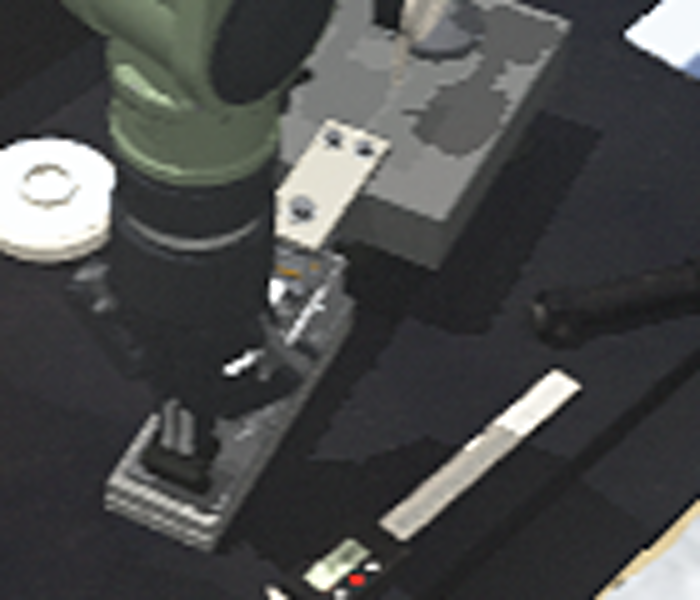

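Emit:
{"api": "play_rows", "payload": {
  "delta_pos": [
    [0,0,0.001],
    [0,0,0.002],
    [0,0,0.002]
  ],
  "turn": [
    [0,0,0],
    [0,0,0],
    [0,0,0]
  ],
  "grip": [0,0,0]
}}

```text
time_s: 20.82
position: [0.5626, 0.0715, 0.0715]
ee_rot: [-179.8, -0.1, 16.9]
contact_force: [-8.4, 6.7, 24.3]
opening: -0.001
```

Emit:
{"api": "play_rows", "payload": {
  "delta_pos": [
    [0,0,-0.01],
    [0,0,-0.025],
    [0,0,-0.04],
    [0,0,-0.055],
    [0,0,-0.075],
    [0,0,-0.085],
    [0,0,-0.085],
    [0,0,-0.085]
  ],
  "turn": [
    [0,0,0],
    [0,0,0],
    [0,0,0],
    [0,0,0],
    [0,0,0],
    [0,0,0],
    [0,0,0],
    [0,0,0]
  ],
  "grip": [0,0,0,0,0,0,0,0]
}}

```text
time_s: 21.82
position: [0.5623, 0.0699, 0.1536]
ee_rot: [-180.0, 0.1, 16.9]
contact_force: [-0.2, 0.1, -0.6]
opening: -0.002
```

```bash
python3 - <<'E'
from h import *
import cv2
go([.5636,.0699,.072],16.9)
im=r.camera("scene");cv2.imwrite("pics/s14.png",cv2.resize(im[120:240,240:380],None,fx=5,fy=5,interpolation=cv2.INTER_CUBIC))
im=r.camera("top");cv2.imwrite("pics/t14.png",cv2.resize(im[135:235,240:370],None,fx=6,fy=6,interpolation=cv2.INTER_CUBIC))
E
```

```text
pos [0.5623 0.0699 0.1536] [-1.7998e+02  6.0000e-02  1.6870e+01] -> d [0.0014 0.0004 0.0816] turn [-0.02  0.06 -0.03]
```

View pics/s14.png

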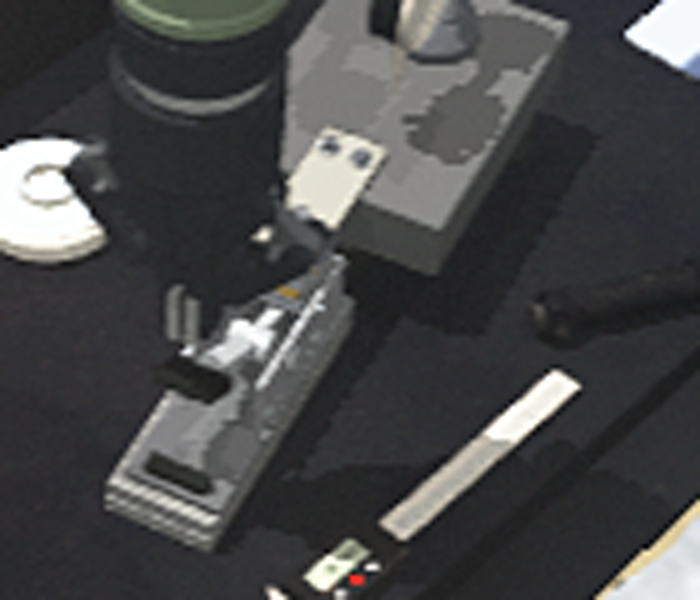

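View pics/t14.png

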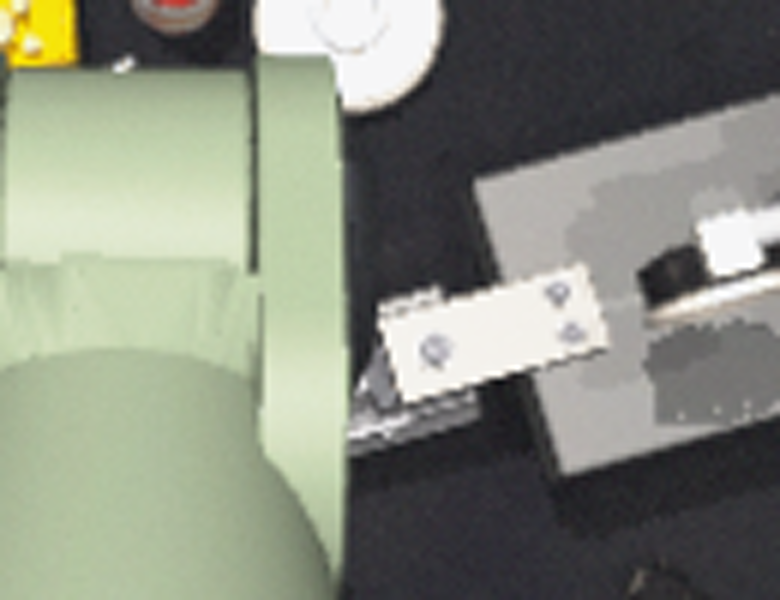

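Emit:
{"api": "play_rows", "payload": {
  "delta_pos": [
    [0.001,0,0.02],
    [0.001,0,0.035],
    [0.001,0,0.045],
    [0.001,0,0.055],
    [0.001,0,0.064],
    [0.001,0,0.072],
    [0.001,0,0.078],
    [0.001,0,0.081],
    [0.001,0,0.083],
    [0.001,0,0.084],
    [0.001,0,0.084],
    [0.001,0,0.084]
  ],
  "turn": [
    [0,0,0],
    [0,0,0],
    [0,0,0],
    [0,0,0],
    [0,0,0],
    [0,0,0],
    [0,0,0],
    [0,0,0],
    [0,0,0],
    [0,0,0],
    [0,0,0],
    [0,0,0]
  ],
  "grip": [0,0,0,0,0,0,0,0,0,0,0,0]
}}

```text
time_s: 23.42
position: [0.5638, 0.0722, 0.0718]
ee_rot: [-179.8, -0.1, 16.9]
contact_force: [-4.2, 5.5, 15.6]
opening: 0.001
```

```bash
python3 - <<'E'
from h import *
import cv2
print(r.get_state()["contact_force"],r.get_state()["position"])
im=r.camera("scene");cv2.imwrite("pics/s15f.png",im);cv2.imwrite("pics/s15.png",cv2.resize(im[120:240,240:380],None,fx=5,fy=5,interpolation=cv2.INTER_CUBIC))
im=r.camera("top");cv2.imwrite("pics/t15.png",cv2.resize(im[135:235,240:370],None,fx=6,fy=6,interpolation=cv2.INTER_CUBIC))
E
```

```text
[-4.1785873   5.47100504 15.60370403] [0.56384502 0.07217821 0.07178019]
```

View pics/s15.png

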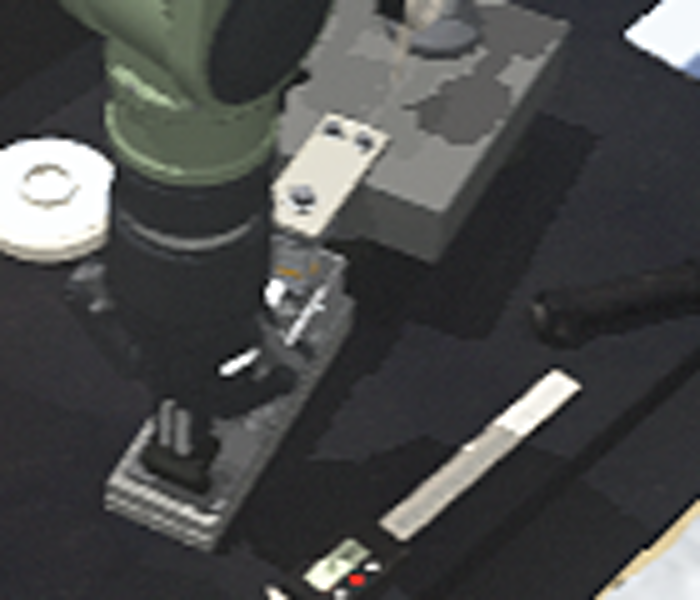

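View pics/t15.png

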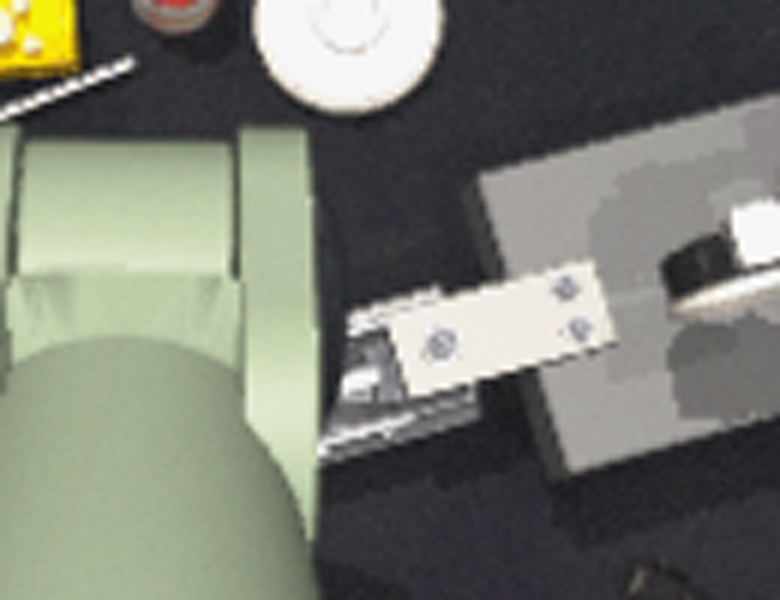

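```bash
python3 - <<'E'
from h import *
import cv2
def tri(ps,pt):
    f=lambda X:np.concatenate([proj("scene",X)-ps,proj("top",X)-pt]);s=least_squares(f,[.6,-.05,.1]);return s.x.round(4),s.fun.round(2)
for nm,s0,t0,s1,t1 in(("bolt",up((300,138),(250,140)),up((440,348),(240,135)),up((301,197),(240,120),5),up((440,344),(240,135))),
  ("tipR",up((320,190),(250,140)),up((403,402),(240,135)),up((313,236),(240,120),5),up((410,397),(240,135))),
  ("backL",up((333,30),(250,140)),up((588,262),(240,135)),up((326,112),(240,120),5),up((595,258),(240,135))),
  ("backR",up((408,55),(250,140)),up((612,345),(240,135)),up((388,134),(240,120),5),up((617,342),(240,135)))):
    print(nm,tri(s0,t0),tri(s1,t1))
a=cv2.imread("pics/scene0.png")[150:190,290:350];b=cv2.imread("pics/s15f.png")[150:190,290:350]
cv2.imwrite("pics/cmp.png",cv2.resize(np.hstack([a,b]),None,fx=6.6,fy=6.6,interpolation=cv2.INTER_CUBIC))
E
```

```text
bolt (array([ 0.6023, -0.0536,  0.0941]), array([ 0.41,  0.05, -0.24, -0.31])) (array([ 0.6018, -0.0521,  0.109 ]), array([ 0.26,  0.03, -0.15, -0.2 ]))
tipR (array([ 0.5792, -0.0394,  0.0903]), array([-0.11, -0.01,  0.06,  0.09])) (array([ 0.581 , -0.0399,  0.1049]), array([ 0.55,  0.07, -0.32, -0.42]))
backL (array([ 0.6393, -0.1158,  0.0895]), array([ 0.37,  0.04, -0.21, -0.28])) (array([ 0.6405, -0.1168,  0.0975]), array([ 0.77,  0.09, -0.43, -0.58]))
backR (array([ 0.6039, -0.1249,  0.0927]), array([ 0.19,  0.02, -0.11, -0.14])) (array([ 0.6049, -0.125 ,  0.1005]), array([ 0.57,  0.06, -0.32, -0.43]))
```

View pics/cmp.png

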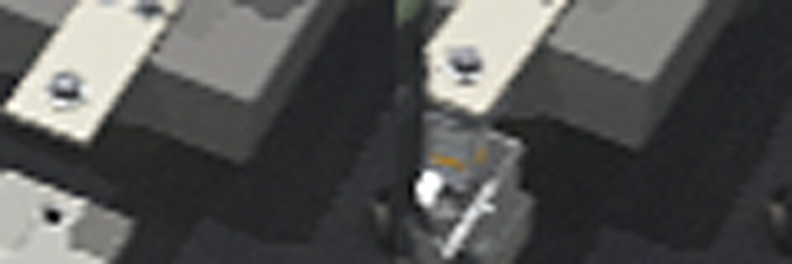

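Emit:
{"api": "play_rows", "payload": {
  "delta_pos": [
    [0,0,0.0005],
    [0,0,0.0005],
    [0,0,0.0005],
    [0,0,0.0005]
  ],
  "turn": [
    [0,0,0],
    [0,0,0],
    [0,0,0],
    [0,0,0]
  ],
  "grip": [0,0,0,0]
}}

```text
time_s: 24.02
position: [0.5639, 0.0722, 0.0717]
ee_rot: [-179.8, -0.1, 16.9]
contact_force: [-5.0, 5.9, 19.2]
opening: -0.001
```

```bash
python3 - <<'E'
from h import *
s=r.get_state();print(s["contact_force"],s["position"],np.abs(s["qd"]).max())
print(r.finish_job())
E
```

```text
[-5.03200224  5.92852791 19.15805421] [0.56388415 0.07219847 0.07167302] 0.13381162360908638
the job is handed in; nothing more can be done
None
```

I laid the spare plate on the lower one and stood the jack on the pile with its saddle under the lift pad. I then pumped two full strokes and handed the job in at 24 s with the closed fingers still holding the handle down. The verdict isn't reported, so these are my own readings:

- **Lift:** triangulating the bolt head from both cameras put it about 15 mm higher than at rest; 12 mm is needed, and the jack's figures give about 14.
- **Hold:** the handle was at its lower stop, with the fingers pushing down at about 19 N. On the first stroke the force also rose sharply, to about 24 N, at the bottom.
- **Pile:** the spare plate's fit agreed with the lower plate to about 1 mm and 0.1°. The rear corners of the jack's base fell within about 0.5 pixel of where I meant to put it, and the saddle was about 1–2 mm from the lift point.
- **Stand:** its lug shifted only 1–2 mm in the last pictures. None of the other items touched or moved as far as I could see.

**Checks that disagreed:**
- In the top view the saddle's visible edge first suggested it was about 8 mm short of the pad. Overlaying the saddle outline showed that edge was most likely the collar below it, not the saddle.
- The handle push also carried a sideways force of about 8 N, which did not visibly shift the jack.

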